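# Set out the still life for the drawing lesson

### The job

Set out the still life for tonight's drawing lesson: stand the cottage on the middle of the upturned grey crate with its roof ridge along the crate's long side, the oak tree on the middle of the cork mat nearest the crate, the glass tumbler mouth up on the middle of the mat farthest from the crate, and the bishop on the middle of the mat between them. Never tip the glass over, and leave the ink jar and the little pawn where they stand.

Things in the scene. Friction and masses are not known exactly. Their poses are not given: they have to be found in the camera images.
- bishop: Boxwood chess bishop, upright and round, 79 mm tall, loose, about 40 g. Origin at the centre of its underside, z up its axis. Foot 34 mm in diameter (up to 8 mm high); narrow stem 15 mm; above it collar and head, 25 mm in diameter at heights 43 to 63 mm (grip there), pointed at the top.
- oak_tree: Model oak of solid resin, upright, 95 mm tall, loose, about 120 g. Origin at the centre of its underside, z up. Round base 50 mm in diameter and 6 mm thick, trunk 14 to 26 mm, green rigid crown 56 mm in diameter with near-vertical sides at heights 52 to 72 mm (grip there).
- tumbler: Clear glass tumbler, mouth up, 75 mm tall, loose, about 160 g. Origin at the centre of its underside, z up. Outside diameter 52 mm at the foot widening to 56 mm at the rim, wall 4 mm. Grip it from outside, about 50 mm up; going much lower brings the gripper onto the rim.
- cottage: Model cottage of solid resin with cream walls and a brown pitched roof, loose, about 120 g. Origin at the centre of its underside, z up, x along the roof ridge. 56 mm long (x), 40 mm wide (y); walls vertical up to 32 mm, ridge at 54 mm, chimney to 56 mm. Grip it across the 40 mm width.
- crate: Grey plastic crate turned upside down, fixed, used as a stand: 140 mm long (x), 100 mm wide (y), 60 mm high, flat closed top. Origin at the centre of its footprint on the table, x along its long side, z up; its top is at z = 60 mm. It stands beyond one end of the row of mats, on the left or on the right; a low fixed pile of sketchbooks (140 by 115 mm, 24 mm high) lies beyond the other end.
- mat_a: One of three identical round cork mats with a narrow dark rubber rim, 80 mm in diameter and 4 mm thick, fixed to the surface; origin at the centre of its underside, so its top is at z = 4 mm. The three stand roughly in a row along y with the crate beyond one end of the row; the letter says nothing about its place in the row, which changes from start to start.
- mat_b: One of three identical round cork mats with a narrow dark rubber rim, 80 mm in diameter and 4 mm thick, fixed to the surface; origin at the centre of its underside, so its top is at z = 4 mm. The three stand roughly in a row along y with the crate beyond one end of the row; the letter says nothing about its place in the row, which changes from start to start.
- mat_c: One of three identical round cork mats with a narrow dark rubber rim, 80 mm in diameter and 4 mm thick, fixed to the surface; origin at the centre of its underside, so its top is at z = 4 mm. The three stand roughly in a row along y with the crate beyond one end of the row; the letter says nothing about its place in the row, which changes from start to start.
- ink_jar: Bystander: small glass ink jar with a black cap, 40 mm in diameter, 45 mm tall, loose. Origin at the centre of its underside. To be left where it stands.
- pawn: Bystander: small boxwood chess pawn with a round head, 40 mm tall (half the bishop's height), foot 26 mm in diameter, loose. Origin at the centre of its underside. To be left where it stands.
Things that resemble listed ones, but are neither listed nor needed, are in the scene too. Leave any orange or red look-alike of the oak_tree alone.

How it is judged (in metres and radians):
At the end, for the whole second after the job is handed in: Cottage on the crate's top, ridge within 0.2 rad of its long side; oak tree on the mat nearest the crate, bishop on the middle mat, tumbler on the farthest; each within 12 mm of the middle of its place, upright within 0.12 rad, released and at rest (((horizontal distance between mat_a and crate below 0.265 m and horizontal distance between oak_tree and mat_a below 0.012 m and z of oak_tree in the frame of mat_a between 0.001 and 0.01 m) or (horizontal distance between mat_a and crate between 0.265 and 0.415 m and horizontal distance between bishop and mat_a below 0.012 m and z of bishop in the frame of mat_a between 0.001 and 0.01 m) or (horizontal distance between mat_a and crate above 0.415 m and horizontal distance between tumbler and mat_a below 0.012 m and z of tumbler in the frame of mat_a between 0.001 and 0.01 m)) and ((horizontal distance between mat_b and crate below 0.265 m and horizontal distance between oak_tree and mat_b below 0.012 m and z of oak_tree in the frame of mat_b between 0.001 and 0.01 m) or (horizontal distance between mat_b and crate between 0.265 and 0.415 m and horizontal distance between bishop and mat_b below 0.012 m and z of bishop in the frame of mat_b between 0.001 and 0.01 m) or (horizontal distance between mat_b and crate above 0.415 m and horizontal distance between tumbler and mat_b below 0.012 m and z of tumbler in the frame of mat_b between 0.001 and 0.01 m)) and ((horizontal distance between mat_c and crate below 0.265 m and horizontal distance between oak_tree and mat_c below 0.012 m and z of oak_tree in the frame of mat_c between 0.001 and 0.01 m) or (horizontal distance between mat_c and crate between 0.265 and 0.415 m and horizontal distance between bishop and mat_c below 0.012 m and z of bishop in the frame of mat_c between 0.001 and 0.01 m) or (horizontal distance between mat_c and crate above 0.415 m and horizontal distance between tumbler and mat_c below 0.012 m and z of tumbler in the frame of mat_c between 0.001 and 0.01 m)) and horizontal distance between cottage and crate below 0.012 m and z of cottage in the frame of crate between 0.055 and 0.068 m and angle between the x axis of cottage and the x axis of crate, either way round below 0.2 rad and angle between each of bishop, oak_tree, tumbler, cottage's own z axis and vertical below 0.12 rad and linear speed of each of bishop, oak_tree, tumbler, cottage below 0.02 m/s and angular speed of each of bishop, oak_tree, tumbler, cottage below 0.2 rad/s); the robot touches nothing.
It fails at once if the glass tumbler is tipped over (angle between tumbler's own z axis and vertical above 0.7 rad).
It fails at once if the ink jar is moved more than 15 mm (distance of ink_jar from where it was at the start of the episode above 0.015 m).
It fails at once if the pawn is moved more than 15 mm (distance of pawn from where it was at the start of the episode above 0.015 m).
It also fails if it takes over 115 s, if anything falls off the work surface, if the arm or the gripper's body presses on something with over 40 N, if the wrist force passes 120 N, or if a joint passes its speed limit or range.

### The arm

A 6-joint arm with a two-finger parallel gripper is mounted at the origin on the work surface. World frame = base frame: x ahead of the robot, y to its left, z up, the work surface at z = 0. Lengths are in mm, angles in rad, forces in N, time in s.
With the tool pointing down it reaches from about 275 to 1000 mm from the base axis. Payload 8.4 kg.
Tool frame: the origin (TCP) lies at the very end of the fingers, on their centre line; the grasp point (between the pads) lies 19 mm behind it; z points along the fingers, y is the line along which they close (so a half turn about z gives the same grasp; the last joint's range is limited). The gripper opens to 85 mm and grips with 20 to 120 N. Pads are 22 mm wide; open, the fingers measure 114 mm over their backs; the gripper's body (76 mm by 85 mm) begins 54 mm behind the grasp point. The pads swing forward as they close: fully open they stand 13 mm farther back than shut.
Start: joints at [-1.254, 0.353, 1.633, -0, 1.155, -0.002], TCP at [195.891, -593.511, 231.281] pointing down, gripper open.
Joint ranges: [-2.63, 2.63], [-0.92, 2.1], [0.06, 2.66], [-1.3, 4.44], [0, 2.69], [-3.02, 3.02]. Speed limits (rad/s): [2.22, 2.22, 2.79, 3.14, 3.14, 3.14].

### API

Orientations are given as [roll, pitch, yaw] about the fixed x, y, z axes, in that order (R = Rz(yaw) Ry(pitch) Rx(roll)).
In Python, from rig import sensors, grab_frame, camera_params, order gives the robot as it stands. The module is installed in compiled form; this text tells all that it offers.
- The arm moves only by the tool move_arm, never from a script. Its argument "motion" is a list of rows, each a list of 7 numbers: the turn, a rotation vector about the tool's x, y, z in fractions of the full range, 1 being pi/2 rad, then the shift along the tool's x, y, z in normalised numbers (1 is 500 mm), then the finger opening in m, from 0 to 0.0854. A call has 1 to 8 rows; each row is the pose to reach, as a shift and turn from the pose commanded when the call began, along the tool's axes at that moment; what a row does not reach only later rows make up. A row lasts 1/8 s, in which the tool goes at most 62.5 mm and 10.7 degrees, less where a joint would pass 70% of its speed; a pose out of reach is approached as far as the arm can. Shift and turn numbers lie between -1 and 1, and a call with a number outside is refused. A call with a gripper value outside its range is refused whole. The fingers move at their own pace and stop on an object; "grip_force" is the grip in N (left out, the last holds). Time passes only in rows, so rows that repeat a pose let the fingers close. It gives the time, the measured TCP pose, the force, the opening and the grip force at its end, in the units of the state.
- sensors.sense(): the state, without advancing time (a new reading comes with each control period).
- grab_frame(name): name is "scene" or "top" or "wrist"; returns (picture, depth): 384x512x3 uint8, red, green, blue; 384x512 float32, mm along the optical axis (not along the pixel's ray), 0 where there is no reading.
- camera_params(name): a dict with "camera_matrix" (3x3 intrinsics, pixels), "k1" (the pictures are not rectified: a ray, as slopes to the right and down, at radius r is drawn at 1 + k1 r^2 times it, then the intrinsics apply), "world_from_camera" (4x4, takes a point from camera to world coordinates). Camera axes: x right, y down, z forward; pixel columns grow to the right and rows downward; lengths in mm; the calibration is good to about 2 mm. A picture is of the moment at which its call begins: read the wrist's pose just before it. camera_params takes no time and is no camera call; for the wrist camera it gives the pose at the moment of the call.
- order.sign_off(): hands the job in; it is judged then, once.
The state is a dict: "clock": time; "qpos": joint angles; "qvel": joint speeds; "joint_efforts": joint torques, N m; "eef_pos": TCP position; "tcp_rot": TCP orientation; "contact_force": force on the tool from outside, world axes, zero at the start; "wrist_torque": the same for the moment, N m; "opening": opening from 0.0 (shut) to 1.0 (fully open); "grasp_force": force on a finger pad.
Only numpy, scipy, OpenCV 4.12 (cv2) and the standard library are available. Lean on these libraries where they do the work, as an engineer would, in place of code of your own. Each camera call takes 0.05 s, during which the arm holds its last target. There are 200 camera calls.

## Working session

There is one attempt and no reset: what is moved stays moved. The work goes in short steps, Python scripts to look and compute and a tool call to move; the robot and the scene stay as the last step left them, time stands still between calls to the robot, and variables do not carry over. Pictures are saved under pics/ and viewed, at most 14 in all, crops included, and the job is handed in when it is done.

Besides the shell and the picture viewer there is one more tool, called after ">>>" as a command line: name --pt "numbers of a row" for each row, then --argument value for the rest. move_arm: Moves the arm, as the interface text tells. Its arguments: {"type":"object","properties":{"motion":{"type":"array","items":{"type":"array","items":{"type":"number"}}},"grip_force":{"type":"number"}},"required":["motion"]}

```bash
mkdir -p pics
cat > h.py <<'E'
import numpy as np, cv2
from rig import sensors, grab_frame, camera_params, order
def rays(name,uv,p=None):
    p=p or camera_params(name); K=np.array(p["camera_matrix"]);k=p["k1"];T=np.array(p["world_from_camera"])
    uv=np.atleast_2d(np.asarray(uv,float))
    d=cv2.undistortPoints(uv[:,None],K,np.array([k,0,0,0.]))[:,0]
    return T,np.c_[d,np.ones(len(d))]
def plane(name,uv,z,p=None):
    T,d=rays(name,uv,p); w=d@T[:3,:3].T; o=T[:3,3]
    return o+w*((z-o[2])/w[:,2])[:,None]
def cloud(name,dep,p=None):
    h,w=dep.shape; u,v=np.meshgrid(np.arange(w),np.arange(h))
    T,d=rays(name,np.c_[u.ravel(),v.ravel()],p)
    P=(d*dep.reshape(-1,1))@T[:3,:3].T+T[:3,3]
    return P.reshape(h,w,3)
def save(n,im): cv2.imwrite("pics/"+n,cv2.cvtColor(im,cv2.COLOR_RGB2BGR))
E
python3 - <<'E'
from h import *
for n in ["scene","top"]:
    im,d=grab_frame(n); save(n+"0.png",im); np.savez(n+"0.npz",im=im,d=d)
    p=camera_params(n); print(n,np.round(p["camera_matrix"],1).tolist(),p["k1"],np.round(p["world_from_camera"],2).tolist(),(d>0).mean())
print(sensors.sense())
E
```

```text
scene [[462.7, 0.0, 258.6], [0.0, 462.7, 189.5], [0.0, 0.0, 1.0]] -0.13253205703205384 [[-0.05, 0.71, -0.71, 1358.76], [1.0, 0.04, -0.03, 19.24], [0.01, -0.71, -0.71, 928.83], [0.0, 0.0, 0.0, 1.0]] 0.9961039225260416
top [[367.1, 0.0, 252.1], [0.0, 367.1, 187.9], [0.0, 0.0, 1.0]] -0.052018275760000336 [[0.01, -0.99, 0.16, 326.77], [-1.0, -0.02, -0.04, 15.12], [0.05, -0.16, -0.99, 833.4], [0.0, 0.0, 0.0, 1.0]] 0.9958953857421875
{'clock': 0.1, 'qpos': array([-1.25442234e+00,  3.53616175e-01,  1.63406050e+00, -3.34725654e-06,
        1.15520430e+00, -2.35937462e-03]), 'qvel': array([ 1.45155606e-03,  7.01240249e-04, -1.90413789e-03,  4.83236483e-04,
       -1.23315384e-05,  2.54537478e-04]), 'joint_efforts': array([-1.59977582e-03, -6.06361985e+01, -3.42819500e+01, -6.40106055e-05,
        3.96509204e-03, -2.15841033e-05]), 'eef_pos': array([ 195.74127802, -593.10275816,  230.61315468]), 'tcp_rot': array([-3.14030433e+00,  2.09415609e-08,  3.18734714e-01]), 'contact_force': array([-0.38596588,  0.45064658, -0.51382829]), 'wrist_torque': array([-0.06512452,  0.00132835,  0.0457587 ]), 'grasp_force': 0.0, 'opening': 1.0007460489249935}
```

View pics/scene0.png

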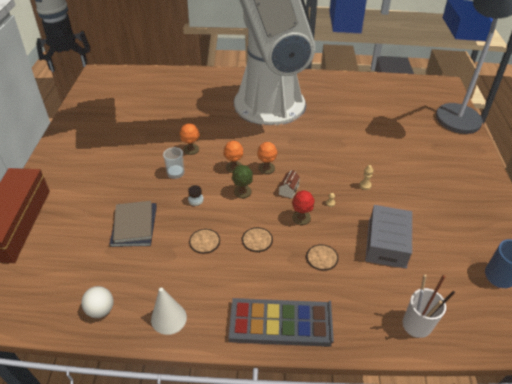

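View pics/top0.png

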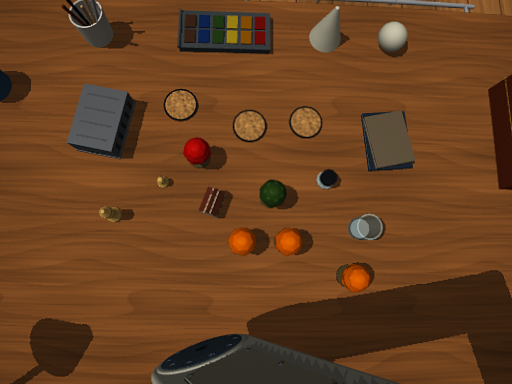

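The scene view shows the oak (242,178), bishop (367,177), tumbler (174,162), cottage (289,184) and crate (390,237), with mats at (322,257), (257,239) and (204,241). In the top view these are the oak (273,193), bishop (110,213), tumbler (366,227), cottage (212,202) and crate (100,120).

Things that could be confused:
- **Oak:** the green one at (273,193) is right. The orange ones at (241,241), (288,241), (357,278) and the red one at (197,151) are not.
- **Bishop:** the tall one at (110,213), against the pawn at (162,181).
- **Tumbler:** (366,227), against the brush pot (95,25), the blue mug (5,85) and the ink jar (327,178).
- **Crate:** the ribbed one at (100,120), against the sketchbooks (388,140).

Run:
```python
from h import *
f=lambda a:np.round(a,1).tolist()
def around(P,uv,r,zlo,zhi,im=None):
    m=np.zeros(P.shape[:2],np.uint8);cv2.circle(m,uv,r,1,-1)
    s=(m>0)&(P[...,2]>zlo)&(P[...,2]<zhi); return P[s],s
for n,pts in {"top":dict(bishop=((110,213),16),pawn=((162,181),10),oak=((273,193),20),tum=((366,227),22),cot=((212,202),22),crate=((100,120),50),red=((197,151),20),ink=((327,178),14),o1=((241,241),18),o2=((288,241),18)),
 "scene":dict(bishop=((367,177),16),pawn=((331,200),9),oak=((242,178),20),tum=((174,162),20),cot=((289,184),18),crate=((390,237),40),red=((303,205),22),ink=((195,195),14),o1=((267,155),18),o2=((233,155),18))}.items():
    z=np.load(n+"0.npz");im,d=z["im"],z["d"];P=cloud(n,d);print(n)
    for k,(uv,r) in pts.items():
        q,s=around(P,uv,r,8,150)
        if len(q)==0: print(k,0);continue
        zt=np.percentile(q[:,2],98); t=q[q[:,2]>zt-25]
        lo,hi=np.percentile(t[:,:2],[2,98],axis=0)
        print(k,len(q),"ztop",round(zt,1),"mid",f((lo+hi)/2),"size",f(hi-lo),"mean",f(t.mean(0)))
        if k=="crate":
            t=q[np.abs(q[:,2]-60)<8]; rr=cv2.minAreaRect(t[:,:2].astype(np.float32)); print("  rect",rr,np.median(t[:,2]))
        if k=="cot":
            rr=cv2.minAreaRect(q[:,:2].astype(np.float32)); print("  rect",rr)
            rd=q[q[:,2]>zt-9];c=rd[:,:2]-rd[:,:2].mean(0);w,v=np.linalg.eigh(c.T@c);print("  ridge",f(rd.mean(0)),np.degrees(np.arctan2(v[1,1],v[0,1])),np.sqrt(w/len(c)))
    hsv=cv2.cvtColor(im,cv2.COLOR_RGB2HSV)
    for uv in ([(181,104),(250,125),(306,122)] if n=="top" else [(322,257),(257,239),(204,241)]):
        m=np.zeros(d.shape,np.uint8);cv2.circle(m,uv,26 if n=="top" else 24,1,-1)
        c=((hsv[...,2]>140)&(m>0)).astype(np.uint8)  # bright cork
        cs=max(cv2.findContours(c,0,1)[0],key=cv2.contourArea);h=cv2.convexHull(cs)[:,0].astype(float)
        w=plane(n,h,4); (x,y),r=cv2.minEnclosingCircle(w[:,:2].astype(np.float32)); e=cv2.fitEllipse(w[:,:2].astype(np.float32))
        print("mat",f([x,y,r]),f(e[0]),f(e[1]))
    def sat(uvb):pass
# tiled crop
im=np.load("top0.npz")["im"]; sc=np.load("scene0.npz")["im"]
cr=lambda I,u,v,r=32:cv2.resize(I[v-r:v+r,u-r:u+r],(250,250),interpolation=cv2.INTER_CUBIC)
save("crops.png",np.vstack([np.hstack([cr(im,110,213),cr(im,212,202),cr(im,366,227)]),np.hstack([cr(sc,367,177),cr(sc,289,184),cr(sc,174,162)])]))
```

```text
top
bishop 263 ztop 79.2 mid [398.3, 287.6] size [22.7, 23.0] mean [397.7, 285.1, 69.6]
pawn 89 ztop 41.1 mid [474.5, 181.5] size [13.4, 14.2] mean [473.5, 180.8, 35.6]
oak 589 ztop 97.2 mid [444.0, -63.3] size [48.2, 48.3] mean [442.1, -62.1, 86.6]
tum 746 ztop 77.4 mid [373.5, -265.6] size [52.3, 54.1] mean [374.0, -266.8, 69.2]
cot 523 ztop 56.0 mid [427.6, 66.7] size [56.9, 46.9] mean [427.0, 66.2, 46.1]
  rect ((428.03509521484375, 67.18617248535156), (41.61411666870117, 56.2304573059082), 70.50910949707031)
  ridge [428.0, 66.6, 52.0] 159.5114782678103 [ 5.53886633 16.17181615]
crate 3554 ztop 63.2 mid [604.3, 320.0] size [138.6, 110.3] mean [602.9, 318.7, 59.5]
  rect ((606.7239379882812, 322.0018005371094), (103.21411895751953, 141.4152374267578), 79.78353118896484) 60.62474299358928
red 574 ztop 96.5 mid [531.2, 100.0] size [44.8, 48.6] mean [528.8, 99.0, 86.2]
ink 308 ztop 49.1 mid [484.5, -188.1] size [33.3, 33.8] mean [484.0, -187.2, 44.8]
o1 607 ztop 97.0 mid [341.5, 1.1] size [48.2, 49.0] mean [341.9, 0.7, 86.6]
o2 589 ztop 96.8 mid [342.1, -95.5] size [49.0, 46.6] mean
[... 774 characters left out ...]
6]
crate 2365 ztop 63.2 mid [609.3, 320.4] size [142.2, 108.2] mean [616.2, 319.6, 58.2]
  rect ((606.0684814453125, 322.4168701171875), (102.44287109375, 145.40977478027344), 79.21356201171875) 59.74751244574588
red 548 ztop 95.5 mid [538.8, 100.6] size [39.5, 46.9] mean [542.3, 100.2, 84.5]
ink 239 ztop 48.8 mid [485.6, -189.6] size [33.1, 32.6] mean [488.7, -188.8, 41.1]
o1 389 ztop 95.1 mid [348.8, 1.0] size [39.5, 48.3] mean [351.8, 1.3, 84.4]
o2 452 ztop 96.3 mid [393.2, -86.8] size [122.0, 64.1] mean [376.5, -88.3, 86.5]
mat [658.9, 151.3, 74.5] [658.9, 151.4] [117.8, 148.9]
mat [609.3, -13.1, 78.9] [609.4, -13.0] [122.1, 156.6]
mat [623.3, -148.0, 78.6] [623.7, -148.1] [121.2, 156.0]
```

View pics/crops.png

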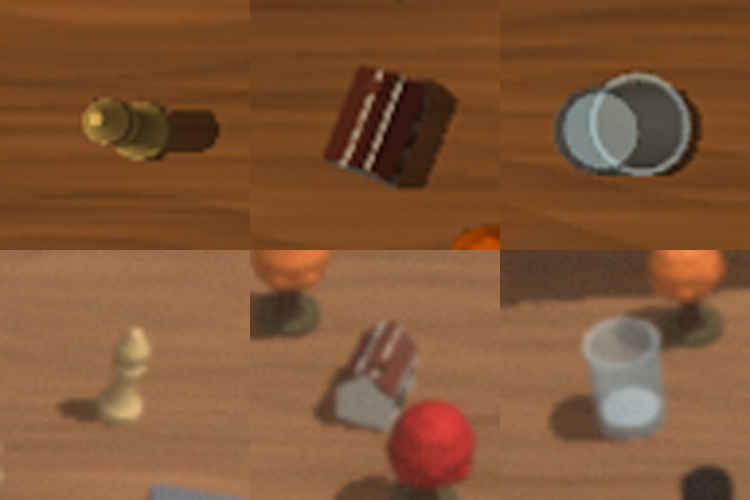

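The crops confirm a bishop with a tall pointed head, the cottage with its ridge at about -20° in world, and a clear tumbler standing mouth up. I start with the tumbler and move above it.

Careful with the scale: shifts go in shares of 500 mm and turns go in shares of pi/2 rad. That gives: 0.271 m / 0.5 = 0.542, -0.256 m / 0.5 = -0.512.

>>> move_arm --pt "0 0 0 0.068 -0.064 0 0.082" --pt "0 0 0 0.15 -0.14 0 0.082" --pt "0 0 0 0.232 -0.218 0 0.082" --pt "0 0 0 0.314 -0.296 0 0.082" --pt "0 0 0 0.396 -0.374 0 0.082" --pt "0 0 0 0.478 -0.45 0 0.082" --pt "0 0 0 0.542 -0.512 0 0.082" --pt "0 0 0 0.542 -0.512 0 0.082" --grip_force 30

```text
clock: 1.1
eef_pos: [373.8, -263.1, 231.1]
tcp_rot: [-3.141, -0.0, 0.322]
contact_force: [-0.4, 0.2, -0.2]
opening: 0.961
grasp_force: 0.0
```

```bash
cat >> h.py <<'E'
def go(x,y,z,yaw=None):
    s=sensors.sense(); p=s["eef_pos"]; ps=s["tcp_rot"][2]
    D=np.array([x,y,z])-p; c,n=np.cos(ps),np.sin(ps)
    dy=0 if yaw is None else -(yaw-ps)
    print("pose",np.round(p,1),np.round(s["tcp_rot"],3),"op",round(s["opening"]*85.4,1),"gf",round(s["grasp_force"],1),"F",np.round(s["contact_force"],1),"t",round(s["clock"],2))
    print("shift m",np.round([c*D[0]+n*D[1],n*D[0]-c*D[1],-D[2]],0)/1000,"turn",round(dy,3))
E
python3 - <<'E'
from h import *
im,d=grab_frame("wrist"); save("w0.png",im); p=camera_params("wrist")
print(np.round(p["world_from_camera"],2).tolist())
go(373.5,-265.6,28)
E
```

```text
[[0.32, -0.92, -0.25, 437.19], [-0.95, -0.31, -0.08, -243.44], [-0.0, 0.26, -0.97, 373.13], [0.0, 0.0, 0.0, 1.0]]
pose [ 373.3 -264.4  231.2] [-3.141  0.     0.322] op 82.5 gf 0.0 F [ 0.6 -0.8 -0.1] t 1.15
shift m [-0.     0.001  0.203] turn 0
```

View pics/w0.png

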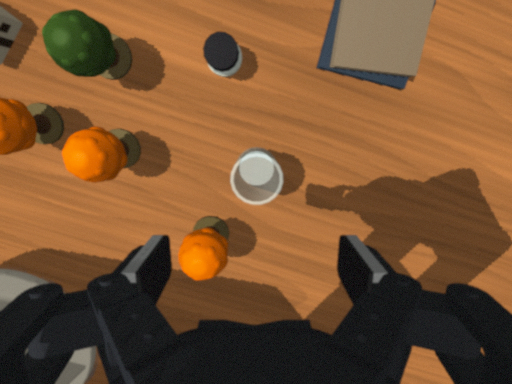

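The wrist view shows the tumbler rim centred at about (257,177), the nearby orange tree at (203,250) and the oak at (78,43). I'll convert these to positions.

Run:
```python
from h import *
for n,uv,z in [("rim",(257,177),75),("o3",(203,253),70),("o3base",(211,229),4),("oak",(78,43),65),("o2",(95,155),65)]:
    print(n,np.round(plane("wrist",uv,z),1))
go(373.5,-265.6,28)
```

```text
rim [[ 376.5 -266.9   75. ]]
o3 [[ 272.3 -237.2   70. ]]
o3base [[ 274.1 -236.4    4. ]]
oak [[444.6 -63.3  65. ]]
o2 [[342.9 -98.1  65. ]]
pose [ 373.3 -264.4  231.2] [-3.141  0.     0.322] op 82.5 gf 0.0 F [ 0.6 -0.8 -0.1] t 1.15
shift m [-0.     0.001  0.203] turn 0
```

In the tool's units: 0.2 m / 0.5 = 0.4, 0.001 m / 0.5 = 0.002.

>>> move_arm --pt "0 0 0 0.002 0.004 0.04 0.082" --pt "0 0 0 0.002 0.004 0.11 0.082" --pt "0 0 0 0.002 0.004 0.18 0.082" --pt "0 0 0 0.002 0.004 0.25 0.082" --pt "0 0 0 0.002 0.004 0.32 0.082" --pt "0 0 0 0.002 0.004 0.37 0.082" --pt "0 0 0 0.002 0.004 0.4 0.082" --pt "0 0 0 0.002 0.004 0.4 0.082"

```text
clock: 2.15
eef_pos: [373.9, -267.3, 30.6]
tcp_rot: [-3.14, 0.001, 0.318]
contact_force: [-0.1, 0.6, 0.5]
opening: 0.963
grasp_force: 0.0
```

>>> move_arm --pt "0 0 0 0 0 0 0.06" --pt "0 0 0 0 0 0 0.05" --pt "0 0 0 0 0 0 0.04" --pt "0 0 0 0 0 0 0.04" --pt "0 0 0 0 0 0 0.04" --pt "0 0 0 0 0 0 0.04" --grip_force 30

```text
clock: 2.9
eef_pos: [375.3, -267.5, 32.3]
tcp_rot: [3.14, -0.001, 0.319]
contact_force: [-1.9, 0.9, 6.8]
opening: 0.645
grasp_force: 30.6
```

Run:
```python
from h import *
go(626.1,-147.5,235)
```

```text
pose [ 375.3 -267.5   32.3] [ 3.14e+00 -1.00e-03  3.19e-01] op 55.1 gf 30.6 F [-1.9  0.9  6.8] t 2.9
shift m [ 0.276 -0.035 -0.203] turn 0
```

In the tool's units: -0.15 m / 0.5 = -0.3, -0.035 m / 0.5 = -0.07.

>>> move_arm --pt "0 0 0 0 0 -0.02 0.04" --pt "0 0 0 0 0 -0.07 0.04" --pt "0 0 0 0 0 -0.13 0.04" --pt "0 0 0 0 0 -0.19 0.04" --pt "0 0 0 0.04 -0.006 -0.24 0.04" --pt "0 0 0 0.1 -0.012 -0.28 0.04" --pt "0 0 0 0.17 -0.02 -0.3 0.04" --pt "0 0 0 0.24 -0.03 -0.3 0.04"

```text
clock: 3.9
eef_pos: [485.2, -214.9, 183.1]
tcp_rot: [3.14, -0.002, 0.319]
contact_force: [0.4, -0.8, -1.4]
opening: 0.649
grasp_force: 32.4
```

Run:
```python
from h import *
go(626.1,-147.5,182)
```

```text
pose [ 485.2 -214.9  183.1] [ 3.14e+00 -2.00e-03  3.19e-01] op 55.4 gf 32.4 F [ 0.4 -0.8 -1.4] t 3.9
shift m [ 0.155 -0.02   0.001] turn 0
```

In the tool's units: 0.155 m / 0.5 = 0.31, -0.02 m / 0.5 = -0.04.

>>> move_arm --pt "0 0 0 0.07 -0.008 0 0.04" --pt "0 0 0 0.14 -0.018 0 0.04" --pt "0 0 0 0.21 -0.026 0 0.04" --pt "0 0 0 0.27 -0.034 0.02 0.04" --pt "0 0 0 0.304 -0.04 0.06 0.04" --pt "0 0 0 0.31 -0.04 0.12 0.04" --pt "0 0 0 0.31 -0.04 0.18 0.04" --pt "0 0 0 0.31 -0.04 0.18 0.04"

```text
clock: 4.9
eef_pos: [622.8, -147.0, 89.6]
tcp_rot: [-3.139, 0.004, 0.319]
contact_force: [0.8, -0.1, -1.5]
opening: 0.65
grasp_force: 32.6
```

Run:
```python
from h import *
im,d=grab_frame("wrist"); save("w1.png",im)
for n,uv in []: pass
go(626.1,-147.5,37)
T=camera_params("wrist"); print(np.round(T["world_from_camera"],2).tolist())
```

```text
pose [ 624.  -147.4   91.2] [-3.141e+00  2.000e-03  3.190e-01] op 55.9 gf 32.6 F [ 1.2 -0.2 -1.2] t 4.95
shift m [0.002 0.001 0.054] turn 0
[[0.31, -0.92, -0.25, 688.17], [-0.95, -0.3, -0.08, -126.66], [-0.0, 0.26, -0.96, 233.05], [0.0, 0.0, 0.0, 1.0]]
```

View pics/w1.png

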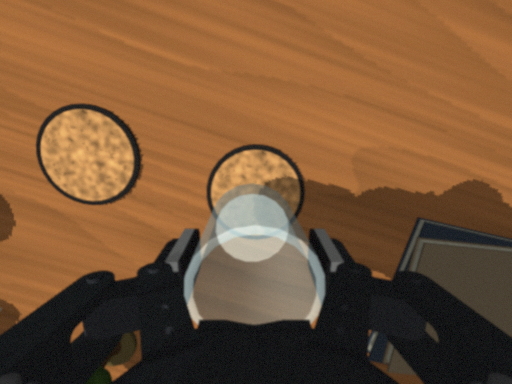

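The tumbler hangs upright with its foot at (254,225), over the far mat at (256,188). The middle mat shows at (89,154). I lower and release, adding 2 mm forward.

In the tool's units: 0.054 m / 0.5 = 0.108, 0.002 m / 0.5 = 0.004.

>>> move_arm --pt "0 0 0 0.004 0.002 0.04 0.04" --pt "0 0 0 0.004 0.002 0.076 0.04" --pt "0 0 0 0.004 0.002 0.1 0.04" --pt "0 0 0 0.004 0.002 0.108 0.04" --pt "0 0 0 0.004 0.002 0.108 0.04" --pt "0 0 0 0.004 0.002 0.108 0.06" --pt "0 0 0 0.004 0.002 0.108 0.082" --pt "0 0 0 0.004 0.002 0.108 0.082"

```text
clock: 5.95
eef_pos: [627.2, -148.1, 37.6]
tcp_rot: [3.141, -0.001, 0.319]
contact_force: [-0.7, 0.0, -0.6]
opening: 0.963
grasp_force: 0.0
```

In the tool's units: -0.2 m / 0.5 = -0.4, -0.19 m / 0.5 = -0.38.

>>> move_arm --pt "0 0 0 0 0 -0.03 0.082" --pt "0 0 0 0 0 -0.1 0.082" --pt "0 0 0 0 0 -0.18 0.082" --pt "0 0 0 0 0 -0.26 0.082" --pt "0 0 0 0 0 -0.32 0.082" --pt "0 0 0 0 0 -0.38 0.082" --pt "0 0 0 0 0 -0.4 0.082"

```text
clock: 6.82
eef_pos: [627.9, -148.2, 240.4]
tcp_rot: [3.139, -0.004, 0.319]
contact_force: [0.6, -0.4, -0.4]
opening: 0.957
grasp_force: 0.0
```

Run:
```python
from h import *
im,d=grab_frame("wrist"); save("w2.png",im); p=camera_params("wrist");np.savez("w2.npz",im=im,d=d)
P=cloud("wrist",d,p); s=(P[...,2]>60)&(P[...,2]<90)&(np.hypot(P[...,0]-626,P[...,1]+147)<60)
q=P[s]; lo,hi=np.percentile(q[:,:2],[1,99],axis=0) if len(q) else (0,0); print("tum",len(q),(lo+hi)/2,hi-lo)
go(445.5,-63.3,200)
```

```text
tum 853 [ 627.06145688 -146.00245219] [53.81339262 53.15485232]
pose [ 627.9 -148.2  240.3] [ 3.14e+00 -3.00e-03  3.19e-01] op 82.0 gf 0.0 F [ 0.9 -1.   1.1] t 6.88
shift m [-0.147 -0.138  0.04 ] turn 0
```

View pics/w2.png

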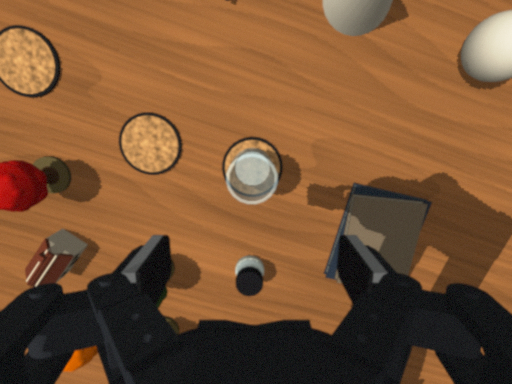

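The tumbler is released on the far mat, rim at (251,177) over the mat at (252,163). The middle mat is at (150,143) and the near one at (27,61). Next is the oak.

Run:
```python
from h import *
p=camera_params("wrist")
print(plane("wrist",[(150,143),(27,61)],4).round(1).tolist())
```

```text
[[615.0, -13.0, 4.0], [663.9, 147.9, 4.0]]
```

In the tool's units: -0.147 m / 0.5 = -0.294, -0.138 m / 0.5 = -0.276.

>>> move_arm --pt "0 0 0 -0.06 -0.056 0 0.082" --pt "0 0 0 -0.14 -0.132 0 0.082" --pt "0 0 0 -0.22 -0.208 0 0.082" --pt "0 0 0 -0.28 -0.264 0 0.082" --pt "0 0 0 -0.294 -0.276 0.04 0.082" --pt "0 0 0 -0.294 -0.276 0.08 0.082" --pt "0 0 0 -0.294 -0.276 0.08 0.082"

```text
clock: 7.75
eef_pos: [442.5, -62.7, 195.7]
tcp_rot: [-3.14, 0.003, 0.319]
contact_force: [-0.6, -0.5, 0.3]
opening: 0.96
grasp_force: 0.0
```

Run:
```python
from h import *
im,d=grab_frame("wrist"); p=camera_params("wrist")
hsv=cv2.cvtColor(im,cv2.COLOR_RGB2HSV); m=cv2.inRange(hsv,(40,100,20),(85,255,255))
c=max(cv2.findContours(m,0,1)[0],key=cv2.contourArea);print(cv2.boundingRect(c),cv2.minEnclosingCircle(c))
print(plane("wrist",[cv2.minEnclosingCircle(c)[0]],64,p).round(1))
go(445,-63.3,39)
```

```text
(225, 153, 58, 58) ((253.7757568359375, 181.27359008789062), 29.551572799682617)
[[446.1 -61.9  64. ]]
pose [443.4 -62.9 196.6] [-3.141e+00  2.000e-03  3.190e-01] op 82.0 gf 0.0 F [-0.4 -0.9  0.6] t 7.8
shift m [0.001 0.001 0.158] turn 0
```

In the tool's units: 0.161 m / 0.5 = 0.322, 0.001 m / 0.5 = 0.002.

>>> move_arm --pt "0 0 0 0.002 0 0.04 0.082" --pt "0 0 0 0.002 0 0.1 0.082" --pt "0 0 0 0.002 0 0.16 0.082" --pt "0 0 0 0.002 0 0.22 0.082" --pt "0 0 0 0.002 0 0.28 0.082" --pt "0 0 0 0.002 0 0.314 0.082" --pt "0 0 0 0.002 0 0.322 0.082" --pt "0 0 0 0.002 0 0.322 0.082"

```text
clock: 8.8
eef_pos: [445.5, -62.8, 36.7]
tcp_rot: [3.141, -0.0, 0.319]
contact_force: [-1.2, 0.7, 0.2]
opening: 0.966
grasp_force: 0.0
```

>>> move_arm --pt "0 0 0 0 0 0 0.06" --pt "0 0 0 0 0 0 0.05" --pt "0 0 0 0 0 0 0.04" --pt "0 0 0 0 0 0 0.04" --pt "0 0 0 0 0 0 0.04" --pt "0 0 0 0 0 0 0.04" --grip_force 30

```text
clock: 9.55
eef_pos: [445.7, -62.7, 37.1]
tcp_rot: [3.141, -0.001, 0.319]
contact_force: [-0.3, 0.3, 5.6]
opening: 0.632
grasp_force: 30.5
```

Run:
```python
from h import *
go(662.5,150.5,200)
```

```text
pose [445.7 -62.7  37.1] [ 3.141e+00 -1.000e-03  3.190e-01] op 53.9 gf 30.5 F [-0.3  0.3  5.6] t 9.55
shift m [ 0.273 -0.134 -0.163] turn 0
```

>>> move_arm --pt "0 0 0 0 0 -0.02 0.04" --pt "0 0 0 0 0 -0.07 0.04" --pt "0 0 0 0 0 -0.13 0.04" --pt "0 0 0 0 0 -0.19 0.04" --pt "0 0 0 0 0 -0.25 0.04" --pt "0 0 0 0.02 -0.01 -0.3 0.04" --pt "0 0 0 0.07 -0.034 -0.32 0.04" --pt "0 0 0 0.13 -0.064 -0.32 0.04"

```text
clock: 10.55
eef_pos: [497.6, -11.7, 198.3]
tcp_rot: [3.141, -0.002, 0.318]
contact_force: [-0.6, 0.3, -0.8]
opening: 0.631
grasp_force: 32.3
```

In the tool's units: 0.208 m / 0.5 = 0.416, 0.206 m / 0.5 = 0.412.

>>> move_arm --pt "0 0 0 0.07 -0.034 0 0.04" --pt "0 0 0 0.15 -0.074 0 0.04" --pt "0 0 0 0.23 -0.112 0 0.04" --pt "0 0 0 0.31 -0.152 0 0.04" --pt "0 0 0 0.38 -0.186 0 0.04" --pt "0 0 0 0.412 -0.202 0.04 0.04" --pt "0 0 0 0.416 -0.204 0.1 0.04" --pt "0 0 0 0.416 -0.204 0.16 0.04"

```text
clock: 11.55
eef_pos: [662.3, 150.5, 116.2]
tcp_rot: [3.142, -0.0, 0.319]
contact_force: [-0.8, -0.1, -2.4]
opening: 0.632
grasp_force: 32.2
```

Run:
```python
from h import *
go(662.5,150.5,42)
```

```text
pose [662.3 150.5 116.2] [ 3.142 -0.     0.319] op 54.0 gf 32.2 F [-0.8 -0.1 -2.4] t 11.55
shift m [0.    0.    0.074] turn 0
```

In the tool's units: 0.075 m / 0.5 = 0.15, 0.07 m / 0.5 = 0.14.

>>> move_arm --pt "0 0 0 0 0 0.06 0.04" --pt "0 0 0 0 0 0.11 0.04" --pt "0 0 0 0 0 0.14 0.04" --pt "0 0 0 0 0 0.15 0.04" --pt "0 0 0 0 0 0.15 0.04" --pt "0 0 0 0 0 0.15 0.06" --pt "0 0 0 0 0 0.15 0.082" --pt "0 0 0 0 0 0.15 0.082"

```text
clock: 12.55
eef_pos: [662.5, 150.2, 41.7]
tcp_rot: [3.142, -0.001, 0.319]
contact_force: [-0.8, 0.5, 0.1]
opening: 0.959
grasp_force: 0.0
```

In the tool's units: -0.16 m / 0.5 = -0.32, -0.13 m / 0.5 = -0.26.

>>> move_arm --pt "0 0 0 0 0 -0.03 0.082" --pt "0 0 0 0 0 -0.1 0.082" --pt "0 0 0 0 0 -0.18 0.082" --pt "0 0 0 0 0 -0.26 0.082" --pt "0 0 0 0 0 -0.32 0.082" --pt "0 0 0 0 0 -0.32 0.082"

```text
clock: 13.3
eef_pos: [664.0, 150.5, 205.4]
tcp_rot: [3.141, -0.006, 0.319]
contact_force: [-0.7, 0.5, -0.8]
opening: 0.962
grasp_force: 0.0
```

Run:
```python
from h import *
im,d=grab_frame("wrist"); p=camera_params("wrist")
hsv=cv2.cvtColor(im,cv2.COLOR_RGB2HSV); m=cv2.inRange(hsv,(40,100,20),(85,255,255))
c=max(cv2.findContours(m,0,1)[0],key=cv2.contourArea);print(cv2.boundingRect(c))
print("oak",plane("wrist",[cv2.minEnclosingCircle(c)[0]],68,p).round(1))
go(399.5,287.3,200)
```

```text
(224, 158, 57, 56)
oak [[661.4 151.2  68. ]]
pose [663.  150.3 203.2] [ 3.141e+00 -3.000e-03  3.190e-01] op 82.1 gf 0.0 F [-0.3 -0.7  0.1] t 13.35
shift m [-0.207 -0.213  0.003] turn 0
```

In the tool's units: -0.213 m / 0.5 = -0.426, -0.207 m / 0.5 = -0.414.

>>> move_arm --pt "0 0 0 -0.05 -0.052 0 0.07" --pt "0 0 0 -0.12 -0.124 0 0.06" --pt "0 0 0 -0.19 -0.196 0 0.06" --pt "0 0 0 -0.26 -0.268 0 0.06" --pt "0 0 0 -0.33 -0.34 0 0.06" --pt "0 0 0 -0.39 -0.402 0 0.06" --pt "0 0 0 -0.414 -0.426 0 0.06" --pt "0 0 0 -0.414 -0.426 0 0.06"

```text
clock: 14.35
eef_pos: [398.5, 287.6, 200.9]
tcp_rot: [3.141, 0.001, 0.32]
contact_force: [0.4, -0.7, 0.8]
opening: 0.703
grasp_force: 0.0
```

Run:
```python
from h import *
im,d=grab_frame("wrist"); p=camera_params("wrist"); save("w3.png",im)
P=cloud("wrist",d,p); s=(P[...,2]>40)&(P[...,2]<90)&(np.hypot(P[...,0]-399,P[...,1]-287)<40)
q=P[s]; lo,hi=np.percentile(q[:,:2],[1,99],axis=0); print("bish",len(q),(lo+hi)/2,hi-lo,q[:,2].max())
t=q[q[:,2]>q[:,2].max()-6];print(t.mean(0))
go(399.5,287.3,33)
```

```text
bish 548 [400.52492473 289.87694397] [22.76030075 23.14527387] 79.72425193236325
[400.38653934 289.61547637  76.59909208]
pose [399.4 287.5 201.1] [ 3.141 -0.     0.32 ] op 60.3 gf 0.0 F [-0.5 -0.8 -0.5] t 14.4
shift m [0.    0.    0.168] turn 0
```

View pics/w3.png

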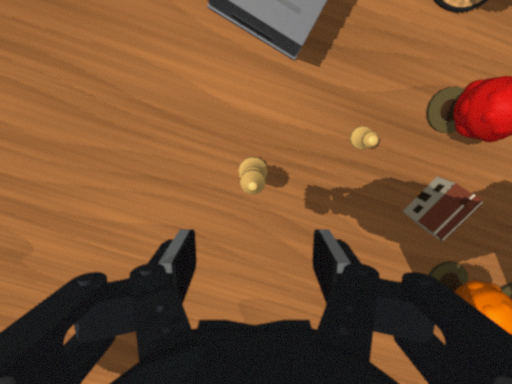

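The bishop (253,176) lies centred between the fingers, with the pawn well clear at (364,138).

In the tool's units: 0.168 m / 0.5 = 0.336, -0.001 m / 0.5 = -0.002.

>>> move_arm --pt "0 0 0 0.002 -0.002 0.04 0.06" --pt "0 0 0 0.002 -0.002 0.1 0.06" --pt "0 0 0 0.002 -0.002 0.17 0.06" --pt "0 0 0 0.002 -0.002 0.24 0.06" --pt "0 0 0 0.002 -0.002 0.3 0.06" --pt "0 0 0 0.002 -0.002 0.33 0.06" --pt "0 0 0 0.002 -0.002 0.336 0.06" --pt "0 0 0 0.002 -0.002 0.336 0.06"

```text
clock: 15.4
eef_pos: [400.4, 288.9, 33.8]
tcp_rot: [-3.141, -0.001, 0.318]
contact_force: [0.8, 0.4, 0.4]
opening: 0.705
grasp_force: 0.0
```

>>> move_arm --pt "0 0 0 0 0 0 0.04" --pt "0 0 0 0 0 0 0.03" --pt "0 0 0 0 0 0 0.02" --pt "0 0 0 0 0 0 0.012" --pt "0 0 0 0 0 0 0.012" --pt "0 0 0 0 0 0 0.012" --grip_force 25

```text
clock: 16.15
eef_pos: [400.1, 289.2, 33.9]
tcp_rot: [-3.141, -0.001, 0.319]
contact_force: [-1.0, -0.4, 6.4]
opening: 0.28
grasp_force: 24.4
```

Run:
```python
from h import *
go(613.8,-13.1,200)
```

```text
pose [400.1 289.2  33.9] [-3.141e+00 -1.000e-03  3.190e-01] op 23.9 gf 24.4 F [-1.  -0.4  6.4] t 16.15
shift m [ 0.108  0.354 -0.166] turn 0
```

In the tool's units: -0.16 m / 0.5 = -0.32, -0.15 m / 0.5 = -0.3.

>>> move_arm --pt "0 0 0 0 0 -0.02 0.012" --pt "0 0 0 0 0 -0.07 0.012" --pt "0 0 0 0 0 -0.13 0.012" --pt "0 0 0 0 0 -0.19 0.012" --pt "0 0 0 0 0 -0.25 0.012" --pt "0 0 0 0.006 0.02 -0.3 0.012" --pt "0 0 0 0.02 0.07 -0.32 0.012" --pt "0 0 0 0.04 0.13 -0.32 0.012"

```text
clock: 17.15
eef_pos: [439.5, 233.2, 194.9]
tcp_rot: [-3.141, -0.002, 0.32]
contact_force: [0.5, 0.3, -0.4]
opening: 0.277
grasp_force: 24.6
```

In the tool's units: 0.289 m / 0.5 = 0.578, 0.28 m / 0.5 = 0.56.

>>> move_arm --pt "0 0 0 0.024 0.08 0 0.012" --pt "0 0 0 0.05 0.164 0 0.012" --pt "0 0 0 0.076 0.25 0 0.012" --pt "0 0 0 0.102 0.334 0 0.012" --pt "0 0 0 0.128 0.42 0 0.012" --pt "0 0 0 0.152 0.5 0 0.012" --pt "0 0 0 0.172 0.56 0.02 0.012" --pt "0 0 0 0.176 0.578 0.06 0.012"

```text
clock: 18.15
eef_pos: [614.4, -14.9, 163.7]
tcp_rot: [3.141, -0.002, 0.317]
contact_force: [-0.1, 0.9, -0.6]
opening: 0.281
grasp_force: 24.6
```

In the tool's units: 0.07 m / 0.5 = 0.14, 0.055 m / 0.5 = 0.11.

>>> move_arm --pt "0 0 0 0 0 0.06 0.012" --pt "0 0 0 0 0 0.11 0.012" --pt "0 0 0 0 0 0.14 0.012" --pt "0 0 0 0 0 0.14 0.012"

```text
clock: 18.65
eef_pos: [611.9, -13.0, 92.1]
tcp_rot: [-3.141, 0.002, 0.319]
contact_force: [-0.5, 0.1, -0.2]
opening: 0.277
grasp_force: 24.6
```

Run:
```python
from h import *
go(613.8,-13.1,38.7)
```

```text
pose [611.9 -13.   92.1] [-3.141e+00  2.000e-03  3.190e-01] op 23.6 gf 24.6 F [-0.5  0.1 -0.2] t 18.65
shift m [0.002 0.001 0.053] turn 0
```

In the tool's units: 0.055 m / 0.5 = 0.11, 0.001 m / 0.5 = 0.002.

>>> move_arm --pt "0 0 0 0.002 0 0.04 0.012" --pt "0 0 0 0.002 0 0.076 0.012" --pt "0 0 0 0.002 0 0.1 0.012" --pt "0 0 0 0.002 0 0.11 0.012" --pt "0 0 0 0.002 0 0.11 0.012" --pt "0 0 0 0.002 0 0.11 0.03" --pt "0 0 0 0.002 0 0.11 0.05" --pt "0 0 0 0.002 0 0.11 0.06"

```text
clock: 19.65
eef_pos: [614.2, -13.3, 38.4]
tcp_rot: [3.141, -0.0, 0.319]
contact_force: [-0.4, -0.3, 0.1]
opening: 0.702
grasp_force: 0.0
```

In the tool's units: -0.165 m / 0.5 = -0.33, -0.13 m / 0.5 = -0.26.

>>> move_arm --pt "0 0 0 0 0 0 0.06" --pt "0 0 0 0 0 -0.03 0.06" --pt "0 0 0 0 0 -0.1 0.06" --pt "0 0 0 0 0 -0.18 0.06" --pt "0 0 0 0 0 -0.26 0.06" --pt "0 0 0 0 0 -0.33 0.065" --pt "0 0 0 0 0 -0.33 0.065"

```text
clock: 20.52
eef_pos: [616.1, -13.3, 207.6]
tcp_rot: [3.139, -0.006, 0.319]
contact_force: [0.1, 0.2, -0.2]
opening: 0.759
grasp_force: 0.0
```

Run:
```python
from h import *
im,d=grab_frame("wrist"); p=camera_params("wrist")
P=cloud("wrist",d,p); s=(P[...,2]>40)&(P[...,2]<95)&(np.hypot(P[...,0]-613,P[...,1]+13)<40)
q=P[s]; lo,hi=np.percentile(q[:,:2],[1,99],axis=0); print("bish",len(q),(lo+hi)/2,hi-lo,q[:,2].max())
go(428.5,67,205,-0.35)
```

```text
bish 530 [612.13808471 -12.61019743] [22.64837654 23.07464992] 80.78631848113253
pose [614.9 -13.2 205.5] [ 3.14e+00 -3.00e-03  3.19e-01] op 64.9 gf 0.0 F [-0.   0.1 -1.2] t 20.57
shift m [-0.152 -0.135  0.001] turn 0.669
```

In the tool's units: -0.152 m / 0.5 = -0.304, -0.135 m / 0.5 = -0.27, 0.669 rad / 1.5708 = 0.4259.

>>> move_arm --pt "0 0 0.0509 -0.04 -0.036 0 0.07" --pt "0 0 0.1146 -0.09 -0.08 0 0.07" --pt "0 0 0.1783 -0.14 -0.124 0 0.07" --pt "0 0 0.2483 -0.2 -0.178 0 0.07" --pt "0 0 0.3183 -0.25 -0.222 0 0.07" --pt "0 0 0.3883 -0.29 -0.258 0 0.07" --pt "0 0 0.4259 -0.304 -0.27 0 0.07" --pt "0 0 0.4259 -0.304 -0.27 0 0.07"

```text
clock: 21.58
eef_pos: [426.3, 67.4, 202.7]
tcp_rot: [3.141, 0.001, -0.349]
contact_force: [0.0, -0.8, 0.7]
opening: 0.82
grasp_force: 0.0
```

Run:
```python
from h import *
im,d=grab_frame("wrist"); p=camera_params("wrist"); save("w4.png",im)
P=cloud("wrist",d,p); s=(P[...,2]>8)&(P[...,2]<70)&(np.hypot(P[...,0]-428,P[...,1]-67)<45)
q=P[s]; print(cv2.minAreaRect(q[:,:2].astype(np.float32)),q[:,2].max())
s2=q[q[:,2]>40];r=cv2.minAreaRect(s2[:,:2].astype(np.float32));print(r)
go(428.5,67,6,-0.35)
```

```text
((428.9605407714844, 69.13871765136719), (41.16907501220703, 56.72686767578125), 70.50004577636719) 56.492568894118676
((429.0062255859375, 69.06757354736328), (31.36943817138672, 56.37329864501953), 70.69670104980469)
pose [427.1  67.3 202.9] [ 3.141e+00  1.000e-03 -3.480e-01] op 69.9 gf 0.0 F [0.3 0.4 0.1] t 21.62
shift m [ 0.001 -0.     0.197] turn 0.002
```

View pics/w4.png

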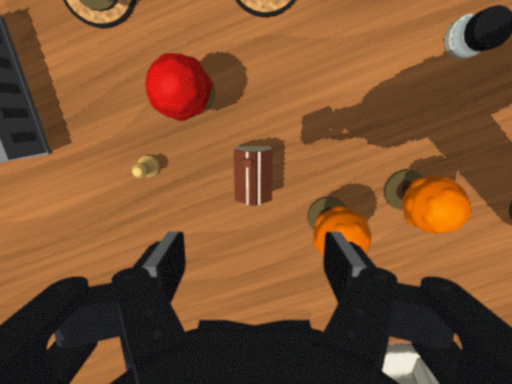

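The cottage at (254,175) is square to the fingers, and the orange crown at (343,235) is just clear of the right finger. I descend, limiting the opening to 60 mm.

In the tool's units: 0.19 m / 0.5 = 0.38, 0.18 m / 0.5 = 0.36.

>>> move_arm --pt "0 0 0 0.002 -0.002 0.04 0.062" --pt "0 0 0 0.002 -0.002 0.11 0.062" --pt "0 0 0 0.002 -0.002 0.18 0.062" --pt "0 0 0 0.002 -0.002 0.25 0.062" --pt "0 0 0 0.002 -0.002 0.31 0.062" --pt "0 0 0 0.002 -0.002 0.36 0.062" --pt "0 0 0 0.002 -0.002 0.38 0.062" --pt "0 0 0 0.002 -0.002 0.38 0.062"

```text
clock: 22.62
eef_pos: [428.6, 67.7, 12.8]
tcp_rot: [3.141, 0.001, -0.35]
contact_force: [-0.6, -0.1, 0.0]
opening: 0.728
grasp_force: 0.0
```

Run:
```python
from h import *
go(428.8,68.2,6,-0.35)
```

```text
pose [428.6  67.7  12.8] [ 3.141e+00  1.000e-03 -3.500e-01] op 62.2 gf 0.0 F [-0.6 -0.1  0. ] t 22.62
shift m [ 0.    -0.001  0.007] turn 0.0
```

In the tool's units: 0.006 m / 0.5 = 0.012.

>>> move_arm --pt "0 0 0 0 0 0.012 0.062" --pt "0 0 0 0 0 0.012 0.05" --pt "0 0 0 0 0 0.012 0.04" --pt "0 0 0 0 0 0.012 0.028" --pt "0 0 0 0 0 0.012 0.028" --pt "0 0 0 0 0 0.012 0.028" --pt "0 0 0 0 0 0.012 0.028" --grip_force 30

```text
clock: 23.5
eef_pos: [429.0, 68.0, 7.8]
tcp_rot: [-3.141, -0.001, -0.35]
contact_force: [-1.7, -1.0, 6.4]
opening: 0.462
grasp_force: 30.8
```

Run:
```python
from h import *
go(606.4,322.2,200,-0.183)
```

```text
pose [429.   68.    7.8] [-3.141e+00 -1.000e-03 -3.500e-01] op 39.4 gf 30.8 F [-1.7 -1.   6.4] t 23.5
shift m [ 0.079 -0.3   -0.192] turn -0.167
```

In the tool's units: -0.18 m / 0.5 = -0.36, -0.17 m / 0.5 = -0.34.

>>> move_arm --pt "0 0 0 0 0 -0.02 0.028" --pt "0 0 0 0 0 -0.07 0.028" --pt "0 0 0 0 0 -0.14 0.028" --pt "0 0 0 0 0 -0.21 0.028" --pt "0 0 0 0 0 -0.28 0.028" --pt "0 0 0 0.006 -0.02 -0.34 0.028" --pt "0 0 0 0.02 -0.07 -0.36 0.028" --pt "0 0 0 0.038 -0.14 -0.36 0.028"

```text
clock: 24.5
eef_pos: [471.2, 127.6, 189.2]
tcp_rot: [-3.14, -0.002, -0.351]
contact_force: [0.5, -0.1, -1.9]
opening: 0.463
grasp_force: 30.8
```

In the tool's units: -0.23 m / 0.5 = -0.46, -0.22 m / 0.5 = -0.44, -0.167 rad / 1.5708 = -0.1063.

>>> move_arm --pt "0 0 -0.0127 0.02 -0.076 0 0.028" --pt "0 0 -0.0318 0.04 -0.152 0 0.028" --pt "0 0 -0.0509 0.06 -0.228 0 0.028" --pt "0 0 -0.07 0.08 -0.304 0 0.028" --pt "0 0 -0.0891 0.1 -0.38 0 0.028" --pt "0 0 -0.1019 0.116 -0.44 0 0.028" --pt "0 0 -0.1063 0.12 -0.46 0.04 0.028" --pt "0 0 -0.1063 0.12 -0.46 0.1 0.028"

```text
clock: 25.5
eef_pos: [605.8, 322.9, 136.6]
tcp_rot: [-3.141, -0.001, -0.183]
contact_force: [0.1, 0.3, -1.9]
opening: 0.463
grasp_force: 30.7
```

In the tool's units: 0.035 m / 0.5 = 0.07, 0.02 m / 0.5 = 0.04.

>>> move_arm --pt "0 0 0 0 0 0.04 0.028" --pt "0 0 0 0 0 0.07 0.028" --pt "0 0 0 0 0 0.07 0.028"

```text
clock: 25.88
eef_pos: [605.1, 321.9, 101.1]
tcp_rot: [3.14, 0.002, -0.184]
contact_force: [0.5, 0.3, -1.3]
opening: 0.46
grasp_force: 30.7
```

Run:
```python
from h import *
im,d=grab_frame("wrist"); save("w5.png",im)
go(606.4,322.2,69,-0.183)
```

```text
pose [605.8 322.4 102.2] [ 3.141  0.    -0.183] op 39.6 gf 30.7 F [ 1.1  0.5 -1.4] t 25.93
shift m [0.001 0.    0.033] turn -0.0
```

View pics/w5.png

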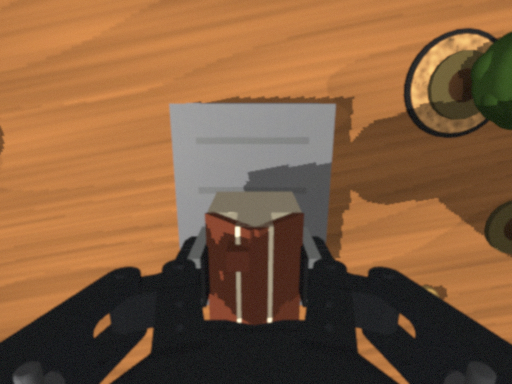

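The cottage sits square over the crate, roof at (254,265) and crate edges at x=170 and 335. I lower and release.

In the tool's units: 0.034 m / 0.5 = 0.068, 0.001 m / 0.5 = 0.002.

>>> move_arm --pt "0 0 0 0.002 0 0.024 0.028" --pt "0 0 0 0.002 0 0.048 0.028" --pt "0 0 0 0.002 0 0.062 0.028" --pt "0 0 0 0.002 0 0.068 0.028" --pt "0 0 0 0.002 0 0.068 0.028" --pt "0 0 0 0.002 0 0.068 0.045" --pt "0 0 0 0.002 0 0.068 0.062" --pt "0 0 0 0.002 0 0.068 0.065"

```text
clock: 26.92
eef_pos: [606.9, 322.5, 68.5]
tcp_rot: [-3.141, -0.0, -0.183]
contact_force: [-0.5, -0.5, -0.2]
opening: 0.762
grasp_force: 0.0
```

In the tool's units: -0.18 m / 0.5 = -0.36, -0.165 m / 0.5 = -0.33.

>>> move_arm --pt "0 0 0 0 0 0 0.065" --pt "0 0 0 0 0 -0.03 0.065" --pt "0 0 0 0 0 -0.1 0.065" --pt "0 0 0 0 0 -0.18 0.065" --pt "0 0 0 -0.04 0 -0.26 0.065" --pt "0 0 0 -0.12 0 -0.33 0.065" --pt "0 0 0 -0.2 0 -0.36 0.065" --pt "0 0 0 -0.28 0 -0.36 0.065"

```text
clock: 27.92
eef_pos: [468.8, 348.7, 251.3]
tcp_rot: [-3.138, -0.003, -0.183]
contact_force: [-0.2, 0.8, -0.9]
opening: 0.762
grasp_force: 0.0
```

In the tool's units: -0.1 m / 0.5 = -0.2, -0.05 m / 0.5 = -0.1.

>>> move_arm --pt "0 0 0 -0.1 0 0 0.065" --pt "0 0 0 -0.2 0 0 0.065" --pt "0 0 0 -0.2 0 0 0.065"

```text
clock: 28.3
eef_pos: [368.2, 366.5, 249.5]
tcp_rot: [-3.141, 0.0, -0.181]
contact_force: [0.0, 0.6, 0.3]
opening: 0.762
grasp_force: 0.0
```

Run:
```python
from h import *
for n in ["top","scene"]:
    im,d=grab_frame(n); save(n+"1.png",im); P=cloud(n,d); print(n)
    for k,(x,y),r,lo_,hi_ in [("oak",(662,151),40,50,110),("bishop",(613,-13),30,45,95),("tum",(626,-147),45,60,95),("cot",(606,322),42,85,130),("ink",(484.5,-188),25,30,60),("pawn",(474.5,181.5),20,25,50)]:
        q=P[(np.hypot(P[...,0]-x,P[...,1]-y)<r)&(P[...,2]>lo_)&(P[...,2]<hi_)]
        if len(q)<5: print(k,len(q));continue
        lo,hi=np.percentile(q[:,:2],[1,99],axis=0);print(k,len(q),((lo+hi)/2).round(1),(hi-lo).round(1),q[:,2].max().round(1))
        if k=="cot": print(cv2.minAreaRect(q[:,:2].astype(np.float32)))
print(sensors.sense()["clock"])
```

```text
top
oak 589 [656.7 148.8] [49.3 53.3] 102.7
bishop 124 [610.1 -15.3] [22.1 22.7] 84.6
tum 285 [ 624.1 -145.5] [53.7 53.2] 83.4
cot 582 [602.9 321.7] [55.5 44.8] 118.3
((604.5473022460938, 322.724609375), (42.12406921386719, 56.12752151489258), 80.28556060791016)
ink 235 [ 484.6 -188.4] [34.1 35.5] 49.7
pawn 47 [474.3 181.4] [13.2 15. ] 44.1
scene
oak 487 [666.4 149.6] [45.  53.9] 101.8
bishop 114 [616.6 -14.4] [15.6 22.6] 82.8
tum 291 [ 626.3 -146.7] [55.4 53.3] 84.2
cot 381 [605.3 322.6] [59.6 45.5] 116.7
((604.7372436523438, 322.88714599609375), (40.93418884277344, 62.41924285888672), 79.730712890625)
ink 147 [ 485.2 -189.9] [37.  33.5] 49.7
pawn 31 [475.5 182.9] [12.8 14.1] 40.9
28.4
```

View pics/top1.png

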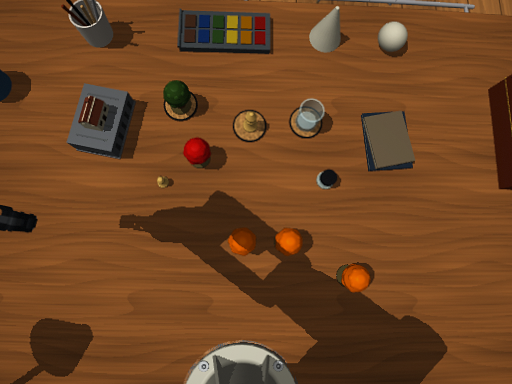

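View pics/scene1.png

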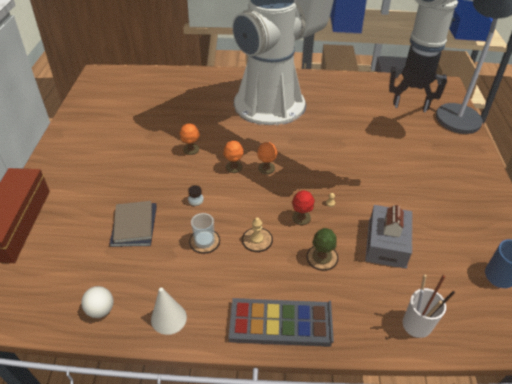

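Both views show the cottage (392,220) on the crate along its long side, with the oak (323,245), bishop (257,232) and tumbler (203,233) centred on their mats. Each is within about 3 mm of its mark, and the ink jar and pawn have not moved.

```bash
python3 -c "
from rig import order; print(order.sign_off())"
```

```text
the job is handed in; nothing more can be done
None
```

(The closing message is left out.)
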